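# Hook the tote out of the deep bay onto its sprung stop

## Robot

A 6-joint arm with a two-finger parallel gripper is mounted at the origin on a cart in front of the work surface, level with it; the furniture and walls round the work are solid. World frame = base frame: x ahead of the robot, y to its left, z up, the work surface at z = 0. Lengths are in m, angles in degrees, forces in N, time in s.
With the tool pointing down it reaches from about 0.375 to 0.9 m from the base axis. Payload 3.1 kg.
Tool frame: the origin (TCP) lies on the centre line of the jaws, within the pads' length; the fingertips stand 25 mm ahead of it and the grasp point (between the pads) lies 6 mm ahead of it; z points along the fingers, y is the line along which they close (so a half turn about z gives the same grasp; the last joint's range is limited). The gripper opens to 87 mm and grips with 3 to 60 N. Pads are 19 mm wide; open, the fingers measure 117 mm over their backs; the gripper's body (75 mm by 190 mm) begins 51 mm behind the grasp point.
Start: joints at [61.507, 30.224, 82.088, -0, 67.689, -10.227], TCP at [0.196, 0.593, 0.248] pointing down, gripper open.
Joint ranges: [-176.69, 176.69], [-43.24, 126.21], [12.49, 139.97], [-82, 262], [0, 151.66], [-163.58, 163.58]. Speed limits (degrees/s): [159.86, 159.86, 180, 180, 180, 180].

## Interface

Orientations are given as a 3x3 rotation matrix whose columns are the frame's x, y, z axes.
In Python, from rig import * gives the robot as it stands.
- The arm moves only by the tool step_arm, never from a script. Its argument "steps" is a list of rows, each a list of 7 numbers: the shift along the tool's x, y, z normalised to -1 to 1, where 1 is 0.3 m, then the turn, a rotation vector about the tool's x, y, z normalised to -1 to 1, where 1 is 45 degrees, then the gripper's target within -1 to 1 (shut at 1, half-way at 0, fully open at -1). A call has 1 to 8 rows; each row is the pose to reach, as a shift and turn from the pose commanded when the call began, along the tool's axes at that moment; what a row does not reach only later rows make up. A row lasts 1/12 s, in which the tool goes at most 41.7 mm and 7.16 degrees, less where a joint would pass 70% of its speed; a pose out of reach is approached as far as the arm can. A call with a number of a shift or a turn outside -1 to 1 is refused whole. A call with a gripper value outside its range is refused whole. The fingers move at their own pace and stop on an object; the grip force is fixed at half the most. Time passes only in rows, so rows that repeat a pose let the fingers close. It gives the time, the measured TCP pose, the force, the opening and the grip force at its end, in the units of the state.
- read_state(): the state, without advancing time (a new reading comes with each control period).
- capture(name): name is "scene" or "top" or "wrist"; returns a dict with "image" (400x640x3 uint8, red, green, blue), "vertical_fov" (degrees; the focal length in pixels is half the picture's height over the tangent of half this angle, whatever the lens; pixels are square), "cx", "cy" (the principal point, pixels), "k1" (the pictures are not rectified: a ray, as slopes to the right and down, at radius r is drawn at 1 + k1 r^2 times it, then the intrinsics apply), "world_from_camera" (4x4, takes a point from camera to world coordinates); the wrist camera has in their place "T_tool_cam" (4x4, takes a point from camera to tool coordinates, whose origin is the TCP and whose axes are the flange's). Camera axes: x right, y down, z forward; pixel columns grow to the right and rows downward; lengths in m; the calibration is good to about 2 mm. A picture is of the moment at which its call begins: read the wrist's pose just before it. There is no depth.
- hand_in(): hands the job in; it is judged then, once.
The state is a dict: "time_s": time; "joint_positions": joint angles; "qvel": joint speeds; "tau": joint torques, N m; "position": TCP position; "tcp_rot": TCP orientation; "force": force on the tool from outside, world axes, zero at the start; "moment": the same for the moment, N m; "opening": opening from 0.0 (shut) to 1.0 (fully open); "grasp_force": force on a finger pad.
Only numpy, scipy, OpenCV 4.12 (cv2) and the standard library are available. Lean on these libraries where they do the work, as an engineer would, in place of code of your own. Each camera call takes 0.05 s, during which the arm holds its last target. There are 200 camera calls.

## Task

The blue tote sits too far back in the low stock bay. Take the standing pull hook by its orange handle, hook it over the tote's front lip and draw the tote straight forward, without touching it with hand or arm, until you feel it come up on the hidden sprung stop and press it in with about 7 N beyond the sliding drag (never more than 14 N on the stop); then ease the pull, unhook without dragging the tote off the stop, and stand the hook upright on the desk, clear of the bay, leaving the things around undisturbed.

Things in the scene. Friction and masses are not known exactly. Their poses are not given: they have to be found in the camera images.
- pull_hook: Pull hook, 0.42 kg, standing on its dark steel foot (64 x 60 x 10 mm). Origin: centre of the foot's underside, below the handle; z up, x along the level shaft toward the hook end. The shaft, 10 mm wide and 8 mm high, underside 56 mm above the foot's, runs to x = 186 mm. It starts left or right of the bay, pointing roughly away from the robot. In use the foot stays outside the bay.
- hook_grip (a point): Middle of the hook's orange square handle, (0, 0, 100) mm in the pull hook's frame. The handle is 24 x 24 mm and reaches from 64 to 136 mm above the foot's underside; grip it from above across either pair of faces.
- hook_tip (a point): Middle of the lower end of the hook's tang, (183, 0, 42) mm in the pull hook's frame. The tang is a flat steel plate, 6 mm thick along x and 24 mm wide, that points down 14 mm below the shaft's underside.
- tote: Blue open tote, 120 long (x), 110 wide, 52 mm high, 0.35 to 0.65 kg, loose on the bay's floor. Origin: centre of its underside, x to its rear, z up. Its rear wall is a 5 mm flange 146 mm wide, with 4 mm to spare to each side wall of the bay. The first 60 mm behind the front wall are empty down to its 4 mm floor; behind lie solder coils and a pine block, fixed in it. Sliding takes 1.5 to 5 N.
- tote_lip (a point): Middle of the top edge (lip) of the tote's front wall, (-57.5, 0, 52) mm in the tote's frame; the wall is 5 mm thick, 2.5 mm to either side. It starts 100 to 130 mm inside the bay's mouth. Once the hook lets go, the stop pushes the tote back some mm, until friction holds it; the two stay in touch.
- bay: Low stock bay fixed on the desk, open at the front only: 265 mm deep (x), 170 wide, 120 mm high outside. Origin: on the desk in the middle of the mouth; x points into the bay, z up. Floor 10 mm thick, side walls 8 mm, roof 6 mm (underside at 114 mm); the front 130 mm of the roof is clear plastic, the rest grey.
- stop_rail: Rail under the grey roof, fixed to the bay: origin at (130, 0, 111) mm of the bay's frame, same axes. On it is clamped the sprung stop: two steel legs with rubber faces beside the tote, in front of its rear flange. Where along the rail is not measured: it meets the tote with the lip 25 to 70 mm inside the mouth. It yields forward, 0.8 N per mm from zero, and is solid after 16 mm.
- wipes: Bystander: pale green pack of wipes 75 x 110 x 30 mm, origin under its centre. Stands on the side of the bay where the hook does not.
- bead_jar: Bystander: clear bead jar with black cap, 42 mm across, 52 mm high, left of the bay; origin under its centre.
- dish: Bystander: shallow steel dish 64 mm across, 15 mm high, right of the bay; origin under its centre.
- glue: Bystander: white glue bottle with red nozzle, 28 mm across, 83 mm high, right of the bay; origin under its centre.

How it is judged (in metres and radians):
On the way, in this order (a step that is already met when the one before it is completed fails the run):
1. the tang is behind the tote's front wall, at least 6 mm below the lip (x of hook_tip in the frame of tote_lip between 0.002 and 0.04 m and y of hook_tip in the frame of tote_lip between -0.04 and 0.04 m and z of hook_tip in the frame of tote_lip below -0.006 m), for 0.1 s.
2. the hook holds the tote against the sprung stop with 4 to 11.5 N on the stop (contact force between tote and stop_rail between 4 and 11.5 N and contact force between pull_hook and tote above 3 N), for 0.2 s.
At the end, for the whole second after the job is handed in: The tote rests level on the bay's floor, straight within 0.08 rad, still touching the sprung stop; the pull hook stands upright on the desk on its foot, at rest, not touching the bay, its tip outside the bay (10 mm before the mouth or 100 mm or more to the side of the bay's centre line) (contact force between tote and stop_rail above 0.1 N and angle between the x axis of tote and the x axis of bay, either way round below 0.08 rad and angle between tote's own z axis and vertical below 0.05 rad and linear speed of each of tote, pull_hook below 0.01 m/s and z of tote in the frame of bay below 0.014 m and height (world z) of pull_hook below 0.006 m and angle between pull_hook's own z axis and vertical below 0.08 rad and contact force between pull_hook and bay below 0.05 N and (x of hook_tip in the frame of bay below -0.01 m or y of hook_tip in the frame of bay above 0.1 m or y of hook_tip in the frame of bay below -0.1 m)).
It fails at once if the stop is pressed with more than 14 N (contact force between tote and stop_rail above 14 N).
It fails at once if the hook strains the tote with more than 25 N (contact force between pull_hook and tote above 25 N).
It fails at once if hand or arm touches the tote (contact force between any of the fingers, the arm and tote above 0.2 N).
It fails at once if the hook rams the bay with more than 15 N (contact force between pull_hook and bay above 15 N).
It fails at once if a bystander is moved by more than 15 mm (distance of any of wipes, bead_jar, dish, glue from where it was at the start of the episode above 0.015 m).
It also fails if it takes over 67 s, if anything falls off the work surface, if the arm or the gripper's body presses on something with over 40 N, if the wrist force passes 120 N, or if a joint passes its speed limit or range.

## Working session

There is one attempt and no reset: what is moved stays moved. The work goes in short steps, Python scripts to look and compute and a tool call to move; the robot and the scene stay as the last step left them, time stands still between calls to the robot, and variables do not carry over. Pictures are saved under pics/ and viewed, at most 11 in all, crops included, and the job is handed in when it is done.

Besides the shell and the picture viewer there is one more tool, called after ">>>" as a command line: name --pt "numbers of a row" for each row, then --argument value for the rest. step_arm: Moves the arm, as the interface text tells. Scaled input: -1 to 1 covers 0.3 m each way for a shift and 45 degrees each way for a turn. Its arguments: {"type":"object","properties":{"steps":{"type":"array"}},"required":["steps"]}

```bash
ls; mkdir -p pics
cat > h.py <<'E'
from rig import *
import numpy as np, cv2
def cam(c, st=None):
    im=c["image"]; f=im.shape[0]/2/np.tan(np.radians(c["vertical_fov"])/2)
    if "world_from_camera" in c: T=np.array(c["world_from_camera"])
    else:
        W=np.eye(4); W[:3,:3]=np.array(st["tcp_rot"]); W[:3,3]=st["position"]; T=W@np.array(c["T_tool_cam"])
    return im,f,c["cx"],c["cy"],c["k1"],T
def ray(C,u,v):
    im,f,cx,cy,k1,T=C
    d=np.array([(u-cx)/f,(v-cy)/f]); s=d.copy()
    for _ in range(30): s=d/(1+k1*(s@s))
    return T[:3,3], T[:3,:3]@np.array([s[0],s[1],1.])
def onz(C,u,v,z):
    o,d=ray(C,u,v); return (o+d*(z-o[2])/d[2]).round(4)
def proj(C,p):
    im,f,cx,cy,k1,T=C
    q=T[:3,:3].T@(np.array(p)-T[:3,3]); s=q[:2]/q[2]; s=s*(1+k1*(s@s))
    return (s*f+[cx,cy]).round(1)
def tri(C1,p1,C2,p2):
    A=np.zeros((3,3));b=np.zeros(3)
    for C,p in((C1,p1),(C2,p2)):
        o,d=ray(C,*p); d=d/np.linalg.norm(d); M=np.eye(3)-np.outer(d,d); A+=M;b+=M@o
    return np.linalg.solve(A,b).round(4)
def save(im,n): cv2.imwrite("pics/"+n,im[:,:,::-1])
E
python3 - <<'E'
from h import *
import pickle
for n in("top","scene","wrist"):
    s=read_state(); c=capture(n); C=cam(c,s); save(c["image"],n+"0.png"); pickle.dump(C,open(n+"0.pkl","wb"))
    print(n,C[1:5],C[5].round(3).tolist())
s=read_state(); print({k:np.round(v,3).tolist() for k,v in s.items()})
E
```

```text
pics
top (np.float64(487.2599044676317), 317.56682950219414, 197.4314811675872, 0.03761120105995493) [[0.005, -0.987, 0.159, 0.376], [-1.0, -0.005, -0.0, -0.049], [0.001, -0.159, -0.987, 1.535], [0.0, 0.0, 0.0, 1.0]]
scene (np.float64(508.15320558229655), 314.45445962639576, 199.246428474142, -0.04835676058288038) [[0.656, -0.454, 0.603, -0.202], [-0.754, -0.417, 0.507, -0.702], [0.021, -0.787, -0.616, 0.923], [0.0, 0.0, 0.0, 1.0]]
wrist (np.float64(337.2596748305883), 322.65810106124684, 199.71937591971766, -0.0541698350470482) [[0.313, 0.907, 0.28, 0.118], [0.95, -0.299, -0.095, 0.619], [-0.002, 0.296, -0.955, 0.384], [0.0, 0.0, 0.0, 1.0]]
{'time_s': 0.15, 'joint_positions': [61.507, 30.266, 82.141, 0.001, 67.688, -10.229], 'qvel': [-0.004, -0.209, -0.169, -0.045, 0.024, -0.037], 'tau': [0.001, -44.043, -17.684, 0.063, 0.055, -0.0], 'position': [0.196, 0.593, 0.247], 'tcp_rot': [[-0.95, 0.313, -0.001], [0.313, 0.95, -0.001], [0.0, -0.002, -1.0]], 'force': [0.416, -0.104, 0.861], 'moment': [-0.042, 0.019, 0.019], 'grasp_force': 0.0, 'opening': 1.0}
```

View pics/top0.png

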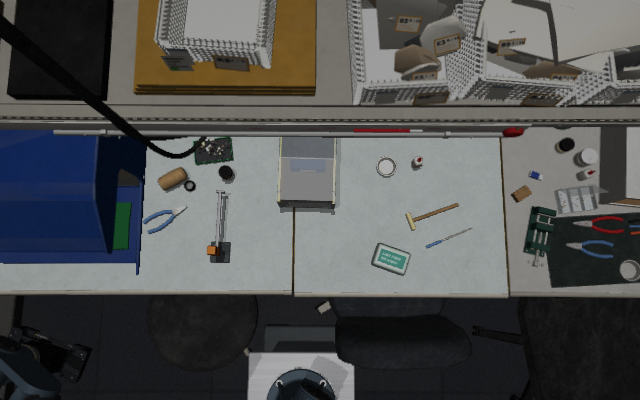

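View pics/scene0.png

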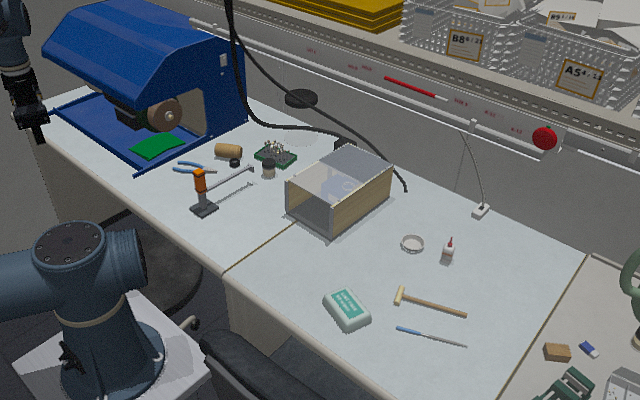

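The top view shows the bay mouth near (278–336, 207), the orange handle at (213, 250) with the shaft running to (222, 192), and the wipes at (391, 257). The dish is at (386, 167). The scene view agrees, with the hook on the left. I'll zoom in next.

```bash
python3 - <<'E'
import cv2,numpy as np
a=cv2.imread("pics/top0.png")[125:270,195:345]; b=cv2.imread("pics/scene0.png")[130:250,180:400]
a=cv2.resize(a,None,fx=4,fy=4,interpolation=cv2.INTER_CUBIC); b=cv2.resize(b,None,fx=3.6,fy=3.6,interpolation=cv2.INTER_CUBIC)
cv2.imwrite("pics/a.png",a);cv2.imwrite("pics/b.png",b)
E
python3 - <<'E'
import sys; sys.path.insert(0,'.')
import os; os.chdir('.')
from h import *; import pickle
T=pickle.load(open("top0.pkl","rb"));S=pickle.load(open("scene0.pkl","rb"))
for n,C in(("top",T),("scene",S)):
    h=cv2.cvtColor(C[0],cv2.COLOR_RGB2HSV); m=cv2.inRange(h,(5,150,90),(18,255,255))
    k,l,st,ce=cv2.connectedComponentsWithStats(m)
    for i in range(1,k):
        if st[i][4]>20: print(n,st[i],ce[i])
E
```

```text
top [305   0  11   6  21] [309.66666667   2.19047619]
top [292   6  12  12  36] [297.91666667  11.66666667]
top [284  13  29  19 111] [301.71171171  24.30630631]
top [284  14   9  13  36] [288.58333333  20.25      ]
top [207 246   9   8  63] [210.93650794 249.55555556]
scene [193 168  11   8  61] [198.14754098 171.62295082]
scene [194 176  12  16 137] [199.94890511 183.15328467]
```

View pics/a.png

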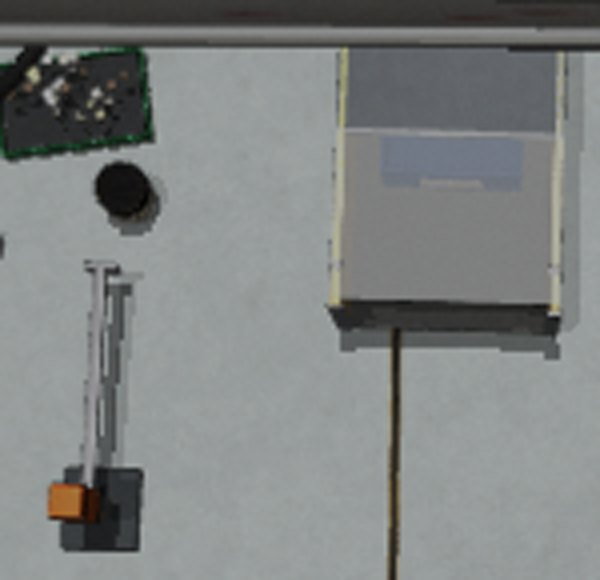

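View pics/b.png

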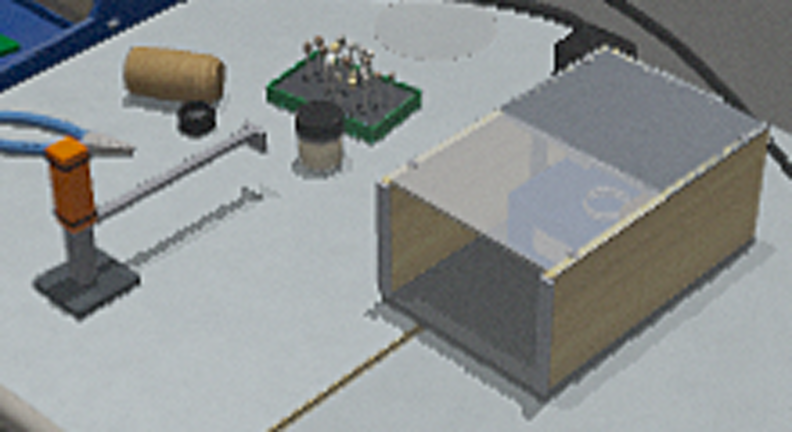

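The crops give these points. In `a.png` the handle top is at (67, 502), the tang top at (101, 265), the roof front corners at (332, 305) and (560, 307), and the tote's front lip spans (382–522, 188). In `b.png` the handle top is at (66, 150).

Run:
```python
from h import *; import pickle
T=pickle.load(open("top0.pkl","rb"));S=pickle.load(open("scene0.pkl","rb"))
a=lambda x,y:((x+.5)/4-.5+195,(y+.5)/4-.5+125)
b=lambda x,y:((x+.5)/3.6-.5+180,(y+.5)/3.6-.5+130)
for n,p,z in(("handle",(66,502),.136),("tangtop",(101,265),.064),("shaft near",(88,485),.064),("footNW",(65,467),.01),("footNE",(142,468),.01),("footSE",(139,551),.01),("footSW",(62,550),.01),("roofFL",(331,305),.12),("roofFR",(560,307),.12),("lipL",(382,186),.062),("lipR",(522,188),.062),("roof seamL",(343,129),.12),("seamR",(557,133),.12),("jar",(123,190),.052)):
    print("T",n,onz(T,*a(*p),z))
for n,p,z in(("handle",(66,150),.136),("tangtop",(255,132),.064),("roofFL",(383,184),.12),("roofFR",(548,277),.12),("roofRR",(768,126),.12),("roofRL",(607,50),.12),("botFL",(383,300),0),("botFR",(548,398),0),("foot near",(80,318),.0),("footL",(35,285),.01),("footR",(139,280),.01)):
    print("S",n,onz(S,*b(*p),z))
print(tri(T,a(66,502),S,b(66,150)),tri(T,a(101,265),S,b(255,132)),tri(T,a(331,305),S,b(383,184)),tri(T,a(560,307),S,b(548,277)))
```

```text
T handle [0.4481 0.2537 0.136 ]
T tangtop [0.6322 0.2498 0.064 ]
T shaft near [0.4645 0.2534 0.064 ]
T footNW [0.4817 0.2828 0.01  ]
T footNE [0.4811 0.223  0.01  ]
T footSE [0.417  0.2231 0.01  ]
T footSW [0.4176 0.2825 0.01  ]
T roofFL [0.5935 0.0689 0.12  ]
T roofFR [ 0.5928 -0.0993  0.12  ]
T lipL [0.6955 0.036  0.062 ]
T lipR [ 0.6945 -0.0722  0.062 ]
T roof seamL [0.7262 0.0622 0.12  ]
T seamR [ 0.7239 -0.0972  0.12  ]
T jar [0.6935 0.2374 0.052 ]
S handle [0.4481 0.2569 0.136 ]
S tangtop [0.6297 0.2506 0.064 ]
S roofFL [0.5931 0.0685 0.12  ]
S roofFR [ 0.5911 -0.0927  0.12  ]
S roofRR [ 0.8545 -0.1     0.12  ]
S roofRL [0.8567 0.0626 0.12  ]
S botFL [0.5988 0.0761 0.    ]
S botFR [ 0.5988 -0.093   0.    ]
S foot near [0.4234 0.2346 0.    ]
S footL [0.4184 0.282  0.01  ]
S footR [0.4777 0.2267 0.01  ]
[0.4472 0.2539 0.1379] [0.6315 0.2508 0.0631] [0.5935 0.0689 0.1195] [ 0.5902 -0.0971  0.1233]
```

The two views agree to within about 3 mm:
- **Hook:** origin near (0.448, 0.2535), yaw about −0.7°.
- **Bay:** mouth x about 0.594, centre y about −0.015, yaw about −0.8°.
- **Tote:** lip near x 0.695, y −0.018.

I'll grip across the handle's x faces, with tool y along world +x.

>>> step_arm --pt "-0.684 -0.477 0 0 0 0.8 -1" --pt "-0.684 -0.477 0 0 0 0.8 -1" --pt "-0.684 -0.477 0 0 0 0.8 -1" --pt "-0.684 -0.477 0 0 0 0.8 -1" --pt "-0.684 -0.477 0 0 0 0.8 -1" --pt "-0.684 -0.477 0 0 0 0.8 -1" --pt "-0.684 -0.477 0 0 0 0.8 -1" --pt "-0.684 -0.477 0 0 0 0.8 -1"

```text
time_s: 0.82
position: [0.3472, 0.3916, 0.2475]
tcp_rot: [[-0.58, 0.815, -0.001], [0.815, 0.58, -0.0], [0.0, -0.0, -1.0]]
force: [-0.6, 0.9, 0.0]
opening: 1.003
grasp_force: 0.0
```

```bash
cat >> h.py <<'E'
from scipy.spatial.transform import Rotation as Ro
def goal(p,yaw):
    """row to reach TCP p with tool down, tool y at world yaw (deg)"""
    s=read_state(); R=np.array(s["tcp_rot"]); c,n=np.cos(np.radians(yaw)),np.sin(np.radians(yaw))
    G=np.array([[-n,c,0],[c,n,0],[0,0,-1.]])
    return (R.T@(np.array(p)-s["position"])/.3).round(4), (Ro.from_matrix(R.T@G).as_rotvec(degrees=True)/45).round(4)
def brief():
    s=read_state(); R=np.array(s["tcp_rot"])
    print(round(s["time_s"],2),np.round(s["position"],4),"yaw",round(np.degrees(np.arctan2(R[1,1],R[0,1])),2),"tilt",R[:2,2].round(4),"F",np.round(s["force"],2),"M",np.round(s["moment"],2),"open",np.round(s["opening"],3),"g",np.round(s["grasp_force"],1))
E
python3 -c "
from h import *
brief();print(goal([.448,.2535,.247],-.7))"
```

```text
0.82 [0.3472 0.3916 0.2475] yaw 35.46 tilt [-0.0005 -0.0001] F [-0.56  0.89  0.03] M [-0.01 -0.02 -0.03] open 1.003 g 0.0
(array([-0.5699,  0.0065,  0.0014]), array([-7.000e-04, -1.000e-04,  8.035e-01]))
```

>>> step_arm --pt "-0.57 0.007 0.001 0 0 0.803 -1" --pt "-0.57 0.007 0.001 0 0 0.803 -1" --pt "-0.57 0.007 0.001 0 0 0.803 -1" --pt "-0.57 0.007 0.001 0 0 0.803 -1" --pt "-0.57 0.007 0.001 0 0 0.803 -1" --pt "-0.57 0.007 0.001 0 0 0.803 -1" --pt "-0.57 0.007 0.001 0 0 0.803 -1" --pt "-0.57 0.007 0.001 0 0 0.803 -1"

```text
time_s: 1.48
position: [0.4461, 0.2572, 0.247]
tcp_rot: [[0.002, 1.0, -0.001], [1.0, -0.002, 0.0], [0.0, -0.001, -1.0]]
force: [-0.4, -0.3, -0.5]
opening: 1.002
grasp_force: 0.0
```

```bash
python3 -c "
from h import *
import pickle
s=read_state();c=capture('wrist');C=cam(c,s);pickle.dump(C,open('w1.pkl','wb'));save(C[0],'w1.png')
brief();print(goal([.448,.2535,.103],-.7))
h=cv2.cvtColor(C[0],cv2.COLOR_RGB2HSV); m=cv2.inRange(h,(5,150,70),(18,255,255))
k,l,st,ce=cv2.connectedComponentsWithStats(m)
print([(st[i].tolist(),ce[i].round(1).tolist()) for i in range(1,k) if st[i][4]>100])
print('expect top corners',[proj(C,(.448+dx,.2535+dy,.136)) for dx in(-.012,.012) for dy in (-.012,.012)], proj(C,(.631,.25,.064)))"
```

```text
1.53 [0.4461 0.2573 0.2471] yaw -0.12 tilt [-0.001   0.0002] F [-0.79 -0.66  0.21] M [-0.09  0.02 -0.01] open 1.001 g 0.0
(array([-0.0127,  0.007 ,  0.4803]), array([-0.0012, -0.0002,  0.013 ]))
[([314, 174, 27, 13, 301], [327.0, 180.5]), ([313, 189, 31, 31, 901], [327.5, 203.9])]
expect top corners [array([310.3, 224.9]), array([309.9, 195.8]), array([340.8, 224.9]), array([341.2, 195.7])] [507.7 189.9]
```

View pics/w1.png

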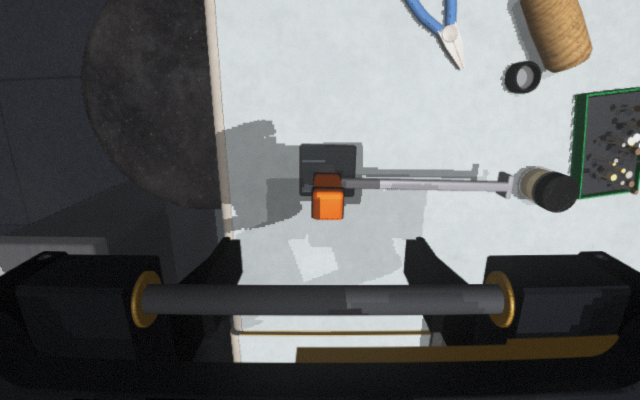

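The wrist view shows the handle top at (328, 204), the shaft running to the tang at (507, 184), and the jaws straddling along x with nothing in the way. It puts the handle about 4 mm further left than the top view did, so I'll use the average, (0.449, 0.256).

>>> step_arm --pt "-0.004 0.01 0.12 0 0 0.013 -1" --pt "-0.004 0.01 0.24 0 0 0.013 -1" --pt "-0.004 0.01 0.36 0 0 0.013 -1" --pt "-0.004 0.01 0.48 0 0 0.013 -1" --pt "-0.004 0.01 0.48 0 0 0.013 -1" --pt "-0.004 0.01 0.48 0 0 0.013 -1"

```text
time_s: 2.03
position: [0.4482, 0.2552, 0.1018]
tcp_rot: [[0.014, 1.0, -0.006], [1.0, -0.014, -0.002], [-0.002, -0.006, -1.0]]
force: [0.6, -0.6, -0.3]
opening: 0.996
grasp_force: 0.0
```

```bash
python3 -c "
from h import *
brief();print(goal([.449,.256,.103],-.7))"
```

```text
2.03 [0.4482 0.2552 0.1018] yaw -0.8 tilt [-0.0055 -0.0016] F [ 0.64 -0.64 -0.25] M [-0.08  0.02  0.03] open 0.996 g 0.0
(array([ 0.0027,  0.0025, -0.0041]), array([-0.007 ,  0.0021, -0.0023]))
```

>>> step_arm --pt "0.002 0.002 -0.002 0 0 0 1" --pt "0.002 0.002 -0.002 0 0 0 1" --pt "0.002 0.002 -0.002 0 0 0 1" --pt "0.002 0.002 -0.002 0 0 0 1" --pt "0.002 0.002 -0.002 0 0 0 1" --pt "0.002 0.002 -0.002 0 0 0 1" --pt "0.002 0.002 -0.002 0 0 0 1" --pt "0.002 0.002 -0.002 0 0 0 1"

```text
time_s: 2.7
position: [0.4511, 0.255, 0.1041]
tcp_rot: [[0.017, 1.0, 0.0], [1.0, -0.017, 0.0], [0.0, 0.0, -1.0]]
force: [0.3, -0.5, 0.2]
opening: 0.478
grasp_force: 0.0
```

```bash
python3 -c "
from h import *
brief()"
```

```text
2.7 [0.4511 0.255  0.1041] yaw -0.99 tilt [0.0002 0.0001] F [ 0.27 -0.53  0.16] M [-0.12  0.05 -0.02] open 0.478 g 0.0
```

>>> step_arm --pt "0 0 0 0 0 0 1" --pt "0 0 0 0 0 0 1" --pt "0 0 0 0 0 0 1" --pt "0 0 0 0 0 0 1" --pt "0 0 0 0 0 0 1" --pt "0 0 0 0 0 0 1"

```text
time_s: 3.2
position: [0.4505, 0.2549, 0.1035]
tcp_rot: [[0.017, 1.0, -0.001], [1.0, -0.017, -0.0], [-0.0, -0.001, -1.0]]
force: [-0.7, 0.2, -1.5]
opening: 0.274
grasp_force: 30.0
```

```bash
python3 -c "
from h import *
brief()"
```

```text
3.2 [0.4505 0.2549 0.1035] yaw -0.99 tilt [-0.0014 -0.0004] F [-0.69  0.18 -1.54] M [-0.13  0.23 -0.02] open 0.274 g 30.0
```

>>> step_arm --pt "0 0 -0.05 0 0 0 1" --pt "0 0 -0.107 0 0 0 1" --pt "0 -0.07 -0.107 0 0 0 1" --pt "0 -0.14 -0.107 0 0 0 1" --pt "0 -0.195 -0.107 0 0 0 1" --pt "0 -0.195 -0.107 0 0 0 1" --pt "0 -0.195 -0.107 0 0 0 1" --pt "0 -0.195 -0.107 0 0 0 1"

```text
time_s: 3.87
position: [0.3938, 0.2564, 0.1359]
tcp_rot: [[0.017, 1.0, 0.002], [1.0, -0.017, 0.001], [0.001, 0.002, -1.0]]
force: [1.5, 0.1, -3.8]
opening: 0.274
grasp_force: 30.0
```

```bash
python3 -c "
from h import *
brief(); print(goal([.392,-.016,.1355],-.8))"
```

```text
3.87 [0.3938 0.2564 0.1359] yaw -0.98 tilt [0.0021 0.0006] F [ 1.5   0.12 -3.85] M [-0.12  0.07 -0.01] open 0.274 g 30.0
(array([-9.08e-01,  9.60e-03,  9.00e-04]), array([ 0.0026, -0.0008, -0.004 ]))
```

>>> step_arm --pt "-0.1 0.005 0 0 0 -0.004 1" --pt "-0.22 0.009 0 0 0 -0.004 1" --pt "-0.34 0.009 0 0 0 -0.004 1" --pt "-0.46 0.009 0 0 0 -0.004 1" --pt "-0.58 0.009 0 0 0 -0.004 1" --pt "-0.7 0.009 0 0 0 -0.004 1" --pt "-0.82 0.009 0 0 0 -0.004 1" --pt "-0.908 0.009 0 0 0 -0.004 1"

```text
time_s: 4.53
position: [0.3926, -0.0199, 0.1361]
tcp_rot: [[0.016, 1.0, 0.003], [1.0, -0.016, -0.002], [-0.002, 0.003, -1.0]]
force: [0.5, 0.1, -3.9]
opening: 0.278
grasp_force: 30.0
```

```bash
python3 -c "
from h import *
capture('wrist');
import pickle
s=read_state();brief();
for n in('wrist','top','scene'):
  c=capture(n); C=cam(c,s); pickle.dump(C,open(n+'2.pkl','wb')); save(C[0],n+'2.png')
w=cv2.imread('pics/wrist2.png'); sc=cv2.imread('pics/scene2.png')[120:280,240:420]
w=cv2.resize(w,(480,300)); sc=cv2.resize(sc,(338,300),interpolation=cv2.INTER_CUBIC)
t=cv2.resize(cv2.imread('pics/top2.png')[140:290,250:370],(384,480//1)[:1]+(300,),interpolation=cv2.INTER_CUBIC)
cv2.imwrite('pics/m2.png',np.vstack([np.hstack([sc,t])[:, :722],np.pad(w,((0,0),(0,242),(0,0)))]))
brief(); print(goal([.51,-.018,.1355],-.8))"
```

```text
4.58 [ 0.3942 -0.0234  0.1361] yaw -1.01 tilt [ 0.0058 -0.0045] F [ 1.28 -4.52 -4.27] M [-1.01 -0.17  0.05] open 0.273 g 30.0
4.73 [ 0.3918 -0.0177  0.136 ] yaw -0.99 tilt [ 0.0014 -0.0003] F [-0.2  -0.29 -5.31] M [-0.06  0.11 -0.02] open 0.279 g 30.0
(array([0.0057, 0.3938, 0.0021]), array([ 0.0018,  0.0004, -0.0043]))
```

View pics/m2.png

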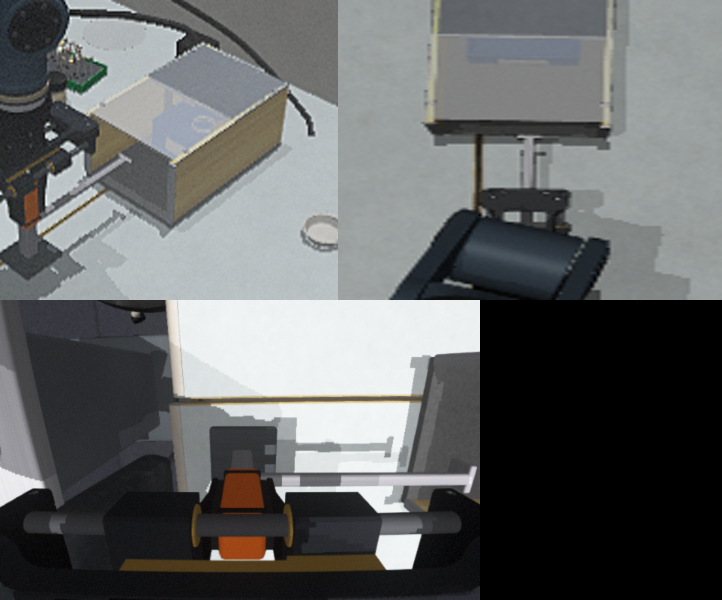

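The mosaic shows the hook level, with its tip just in front of the mouth's centre, and the tote unmoved. Next I go in over the lip at 32 mm lift and look from above.

>>> step_arm --pt "0.003 0.06 0 0 0 0 1" --pt "0.003 0.12 0 0 0 0 1" --pt "0.006 0.18 0 0 0 0 1" --pt "0.006 0.25 0 0 0 0 1" --pt "0.006 0.32 0 0 0 0 1" --pt "0.006 0.39 0 0 0 0 1" --pt "0.006 0.467 0 0 0 0 1" --pt "0.006 0.467 0 0 0 0 1"

```text
time_s: 5.4
position: [0.5374, -0.0158, 0.1364]
tcp_rot: [[0.012, 1.0, 0.01], [1.0, -0.012, -0.002], [-0.002, 0.01, -1.0]]
force: [1.8, 0.4, -3.8]
opening: 0.276
grasp_force: 30.0
```

```bash
python3 -c "
from h import *
import pickle
capture('wrist')
s=read_state();brief()
c=capture('top');C=cam(c);pickle.dump(C,open('t3.pkl','wb'));d=capture('scene');D=cam(d);pickle.dump(D,open('s3.pkl','wb'));w=capture('wrist');
a=cv2.resize(C[0][140:215,270:345],None,fx=8,fy=8,interpolation=cv2.INTER_CUBIC)[:, :400+200][:, :440]
b=cv2.resize(D[0][140:235,285:365],None,fx=4,fy=4,interpolation=cv2.INTER_CUBIC)
b=np.pad(b,((0,600-b.shape[0]),(0,0),(0,0)))
save(np.hstack([a,b]),'m3.png'); brief()"
```

```text
5.45 [ 0.534  -0.0154  0.136 ] yaw -0.65 tilt [ 0.0044 -0.0008] F [-0.76  0.35 -2.78] M [-0.17  0.16  0.06] open 0.277 g 30.0
5.6 [ 0.5289 -0.015   0.1353] yaw -0.7 tilt [-0.0035  0.0009] F [-1.26  0.07 -4.55] M [-0.11  0.1  -0.02] open 0.277 g 30.0
```

View pics/m3.png

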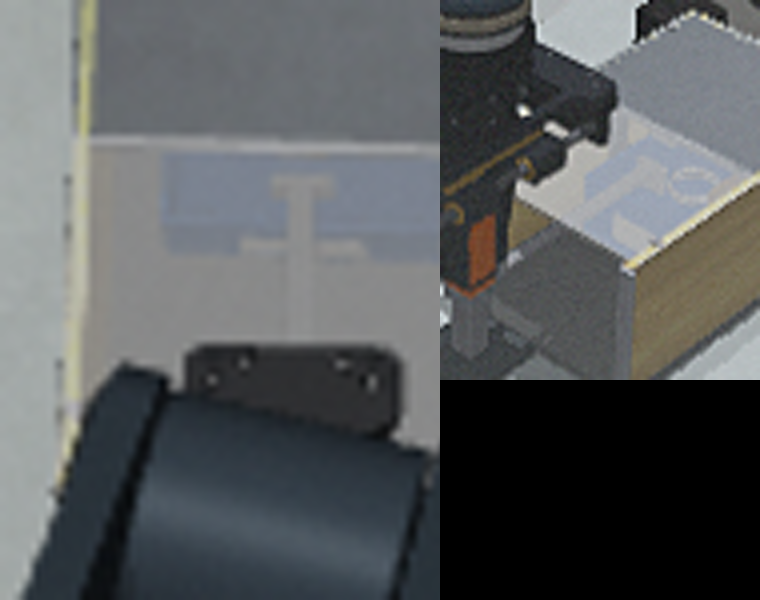

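The shaft and tang are seen through the clear roof. The tang's rear edge is at (301, 178) in the crop, and the tote's front face shows as a darker band from about row 228 (lip) to 255 (foot). My earlier lip point was taken on the front face's lower edge, so I'll recompute it.

```bash
python3 -c "
from h import *
import pickle
C=pickle.load(open('t3.pkl','rb'));D=pickle.load(open('s3.pkl','rb'))
a=lambda x,y:((x+.5)/8-.5+270,(y+.5)/8-.5+140)
for n,p,z in(('footline',(200,255),.01),('lip?',(200,228),.062),('tangtop rear',(301,177),.096),('seam',(250,140),.12)): print(n,onz(C,*a(*p),z))
c=C[0][150:180,295].astype(int); print(C[0][152:178,294].tolist()); print(C[0][152:178,320].tolist())
brief()"
```

```text
footline [0.7059 0.0247 0.01  ]
lip? [0.7053 0.0224 0.062 ]
tangtop rear [ 0.7176 -0.0172  0.096 ]
seam [0.7259 0.0013 0.12  ]
[[104, 109, 112], [104, 108, 112], [103, 108, 112], [103, 107, 111], [106, 110, 114], [145, 147, 149], [147, 148, 150], [124, 131, 145], [124, 131, 145], [123, 131, 144], [123, 132, 145], [123, 131, 145], [123, 131, 145], [123, 130, 143], [122, 129, 141], [124, 132, 145], [120, 126, 136], [119, 125, 134], [120, 125, 136], [126, 129, 136], [138, 138, 138], [137, 137, 136], [138, 139, 138], [137, 138, 139], [138, 138, 138], [137, 137, 137]]
[[107, 110, 116], [107, 111, 116], [106, 110, 115], [105, 109, 113], [107, 110, 116], [111, 113, 119], [157, 158, 160], [128, 131, 136], [123, 130, 144], [123, 131, 144], [123, 130, 145], [122, 129, 144], [123, 130, 144], [122, 130, 144], [123, 131, 145], [122, 130, 142], [124, 133, 147], [121, 127, 138], [119, 125, 134], [120, 127, 136], [125, 129, 136], [137, 137, 137], [137, 137, 137], [137, 137, 138], [137, 137, 137], [138, 138, 138]]
5.6 [ 0.5289 -0.015   0.1353] yaw -0.7 tilt [-0.0035  0.0009] F [-1.26  0.07 -4.55] M [-0.11  0.1  -0.02] open 0.277 g 30.0
```

Foot line and lip both give a front face at x about 0.7055, so the lip's middle is at x about 0.708 (114 mm deep, as expected). I go 12 mm further in, then lower 21.5 mm.

>>> step_arm --pt "0 0.02 0 0 0 0 1" --pt "0 0.038 0 0 0 0 1" --pt "0 0.038 0 0 0 0 1" --pt "0 0.038 0.02 0 0 0 1" --pt "0 0.038 0.04 0 0 0 1" --pt "0 0.038 0.06 0 0 0 1" --pt "0 0.038 0.07 0 0 0 1" --pt "0 0.038 0.07 0 0 0 1"

```text
time_s: 6.27
position: [0.541, -0.0165, 0.1137]
tcp_rot: [[0.014, 1.0, -0.003], [1.0, -0.014, 0.001], [0.001, -0.003, -1.0]]
force: [-0.2, -0.7, -3.7]
opening: 0.274
grasp_force: 30.0
```

>>> step_arm --pt "0 0 0 0 0 0 1" --pt "0 0 0 0 0 0 1" --pt "0 0 0 0 0 0 1" --pt "0 0 0 0 0 0 1" --pt "0 0 0 0 0 0 1" --pt "0 0 0 0 0 0 1"

```text
time_s: 6.77
position: [0.5422, -0.0167, 0.1151]
tcp_rot: [[0.014, 1.0, 0.0], [1.0, -0.014, -0.0], [-0.0, 0.0, -1.0]]
force: [-0.2, -1.0, -4.0]
opening: 0.275
grasp_force: 30.0
```

```bash
python3 -c "
from h import *
brief();print(goal([.543,-.016,.1145],-.8))
s=read_state(); capture('wrist'); brief();capture('wrist'); brief()
c=capture('top');C=cam(c);d=capture('scene');D=cam(d)
a=cv2.resize(C[0][140:215,270:345],None,fx=8,fy=8,interpolation=cv2.INTER_CUBIC)[:, :440]
b=cv2.resize(D[0][140:235,285:365],None,fx=4,fy=4,interpolation=cv2.INTER_CUBIC)
b=np.pad(b,((0,600-b.shape[0]),(0,0),(0,0)))
save(np.hstack([a,b]),'m4.png')"
```

```text
6.77 [ 0.5422 -0.0167  0.1151] yaw -0.8 tilt [ 0.0004 -0.0001] F [-0.17 -1.   -4.04] M [-0.12  0.12 -0.04] open 0.275 g 30.0
(array([0.0022, 0.0028, 0.0021]), array([ 0.0005,  0.0001, -0.    ]))
6.82 [ 0.5421 -0.0166  0.1151] yaw -0.81 tilt [ 0.0003 -0.0001] F [ 0.4  -0.17 -4.29] M [-0.06  0.13 -0.01] open 0.274 g 30.0
6.87 [ 0.5421 -0.0166  0.1151] yaw -0.8 tilt [ 0.0002 -0.0001] F [ 0.66  0.54 -3.51] M [-0.09  0.1  -0.01] open 0.272 g 30.0
```

View pics/m4.png

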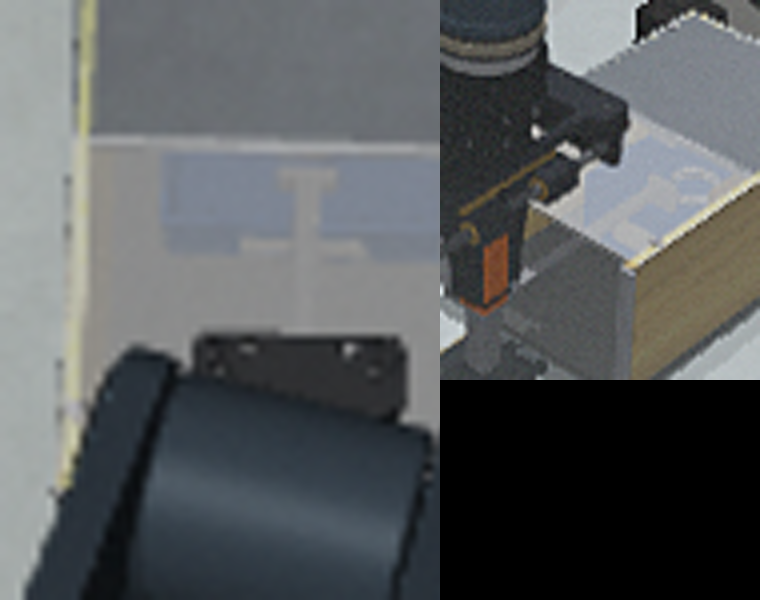

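The tang is down behind the front wall and nothing is touching: force is about zero apart from the 4 N weight. I pull 40 mm first, which stays short of the stop.

>>> step_arm --pt "0 -0.012 0.003 0 0 0 1" --pt "0 -0.024 0.003 0 0 0 1" --pt "0 -0.036 0.003 0 0 0 1" --pt "0 -0.048 0.003 0 0 0 1" --pt "0 -0.06 0.003 0 0 0 1" --pt "0 -0.08 0.003 0 0 0 1" --pt "0 -0.1 0.003 0 0 0 1" --pt "0 -0.12 0.003 0 0 0 1"

```text
time_s: 7.63
position: [0.5062, -0.0163, 0.1143]
tcp_rot: [[0.014, 1.0, 0.002], [1.0, -0.014, -0.0], [-0.0, 0.002, -1.0]]
force: [2.3, -0.4, -4.3]
opening: 0.276
grasp_force: 30.0
```

>>> step_arm --pt "0 -0.005 0 0 0 0 1" --pt "0 -0.01 0 0 0 0 1" --pt "0 -0.015 0 0 0 0 1" --pt "0 -0.02 0 0 0 0 1"

```text
time_s: 7.97
position: [0.5006, -0.0162, 0.1142]
tcp_rot: [[0.014, 1.0, 0.001], [1.0, -0.014, -0.0], [-0.0, 0.001, -1.0]]
force: [2.4, 0.4, -3.7]
opening: 0.274
grasp_force: 30.0
```

```bash
cat > f.py <<'E'
from h import *
brief()
fs=[]
for _ in range(4):
    capture('top'); s=read_state(); fs.append(s["force"])
print("meanF",np.mean(fs,0).round(2)); brief()
E
python3 f.py
```

```text
7.97 [ 0.5006 -0.0162  0.1142] yaw -0.81 tilt [ 0.0013 -0.0003] F [ 2.41  0.36 -3.68] M [-0.13 -0.52 -0.02] open 0.274 g 30.0
meanF [ 1.89  0.13 -2.82]
8.17 [ 0.5003 -0.0161  0.1142] yaw -0.81 tilt [ 0.0005 -0.0002] F [ 1.69  0.45 -2.78] M [-0.12 -0.52 -0.01] open 0.272 g 30.0
```

Drag is about 2.2 N with a clear moment signature (My about −0.52). The lip is about 84 mm in, so I continue slowly.

>>> step_arm --pt "0 -0.006 0 0 0 0 1" --pt "0 -0.012 0 0 0 0 1" --pt "0 -0.018 0 0 0 0 1" --pt "0 -0.024 0 0 0 0 1" --pt "0 -0.03 0 0 0 0 1"

```text
time_s: 8.58
position: [0.4912, -0.016, 0.1141]
tcp_rot: [[0.014, 1.0, 0.001], [1.0, -0.014, -0.0], [-0.0, 0.001, -1.0]]
force: [3.5, -0.7, -3.8]
opening: 0.274
grasp_force: 30.0
```

```bash
python3 f.py
```

```text
8.58 [ 0.4912 -0.016   0.1141] yaw -0.8 tilt [ 0.0007 -0.0002] F [ 3.52 -0.74 -3.85] M [-0.11 -0.72  0.07] open 0.274 g 30.0
meanF [ 1.89 -0.48 -2.6 ]
8.78 [ 0.4908 -0.0159  0.1141] yaw -0.81 tilt [-0.0004  0.    ] F [ 2.16 -0.86 -2.12] M [-0.15 -0.59 -0.06] open 0.274 g 30.0
```

>>> step_arm --pt "0 -0.006 0 0 0 0 1" --pt "0 -0.012 0 0 0 0 1" --pt "0 -0.018 0 0 0 0 1" --pt "0 -0.024 0 0 0 0 1"

```text
time_s: 9.12
position: [0.4838, -0.0158, 0.114]
tcp_rot: [[0.014, 1.0, 0.0], [1.0, -0.014, -0.0], [-0.0, 0.0, -1.0]]
force: [2.7, -0.3, -4.0]
opening: 0.276
grasp_force: 30.0
```

```bash
python3 f.py
```

```text
9.12 [ 0.4838 -0.0158  0.114 ] yaw -0.81 tilt [ 0.0002 -0.    ] F [ 2.71 -0.31 -4.  ] M [-0.07 -0.64 -0.01] open 0.276 g 30.0
meanF [ 1.99 -0.31 -2.67]
9.32 [ 0.4834 -0.0158  0.114 ] yaw -0.81 tilt [-0.001   0.0002] F [ 1.59 -0.02 -3.22] M [-0.12 -0.51 -0.03] open 0.272 g 30.0
```

>>> step_arm --pt "0 -0.006 0 0 0 0 1" --pt "0 -0.012 0 0 0 0 1" --pt "0 -0.018 0 0 0 0 1" --pt "0 -0.024 0 0 0 0 1"

```text
time_s: 9.65
position: [0.4764, -0.0157, 0.114]
tcp_rot: [[0.014, 1.0, -0.0], [1.0, -0.014, 0.0], [0.0, -0.0, -1.0]]
force: [3.0, 0.1, -2.5]
opening: 0.276
grasp_force: 30.0
```

```bash
python3 f.py
```

```text
9.65 [ 0.4764 -0.0157  0.114 ] yaw -0.8 tilt [-0.0003  0.0001] F [ 3.01  0.12 -2.47] M [-0.05 -0.45 -0.01] open 0.276 g 30.0
meanF [ 1.58 -0.06 -3.17]
9.85 [ 0.476  -0.0156  0.114 ] yaw -0.8 tilt [-0.0014  0.0003] F [ 1.    0.67 -3.49] M [-0.15 -0.36 -0.07] open 0.275 g 30.0
```

>>> step_arm --pt "0 -0.006 0 0 0 0 1" --pt "0 -0.012 0 0 0 0 1" --pt "0 -0.018 0 0 0 0 1" --pt "0 -0.024 0 0 0 0 1"

```text
time_s: 10.18
position: [0.4701, -0.0155, 0.114]
tcp_rot: [[0.013, 1.0, 0.001], [1.0, -0.013, 0.0], [0.0, 0.001, -1.0]]
force: [6.0, 1.6, -8.7]
opening: 0.272
grasp_force: 30.0
```

```bash
python3 f.py
```

```text
10.18 [ 0.4701 -0.0155  0.114 ] yaw -0.76 tilt [0.0014 0.    ] F [ 6.05  1.61 -8.66] M [ 0.39 -0.69  0.38] open 0.272 g 30.0
meanF [ 4.78  2.13 -6.41]
10.38 [ 0.4696 -0.0154  0.1139] yaw -0.75 tilt [0.0003 0.0002] F [ 5.01  2.51 -6.29] M [ 0.34 -0.47  0.36] open 0.278 g 30.0
```

A new force has appeared: Fx is up about 3 N, but with side force Fy +2 and downward Fz. I'll look before pressing further.

```bash
python3 -c "
from h import *
import pickle
s=read_state();w=capture('wrist');pickle.dump(cam(w,s),open('w5.pkl','wb'));C=cam(capture('top'));D=cam(capture('scene'))
pickle.dump(C,open('t5.pkl','wb'))
a=cv2.resize(C[0][135:260,265:350],(408,600),interpolation=cv2.INTER_CUBIC)
b=cv2.resize(D[0][140:260,250:368],(390,396),interpolation=cv2.INTER_CUBIC)
e=cv2.resize(w['image'],(326,204))
save(np.hstack([a,np.vstack([b,np.pad(e,((0,0),(0,64),(0,0)))])]),'m5.png');brief()"
```

```text
10.53 [ 0.4697 -0.0154  0.114 ] yaw -0.76 tilt [0.0004 0.0001] F [ 4.51  2.85 -5.82] M [ 0.29 -0.5   0.34] open 0.274 g 30.0
```

View pics/m5.png

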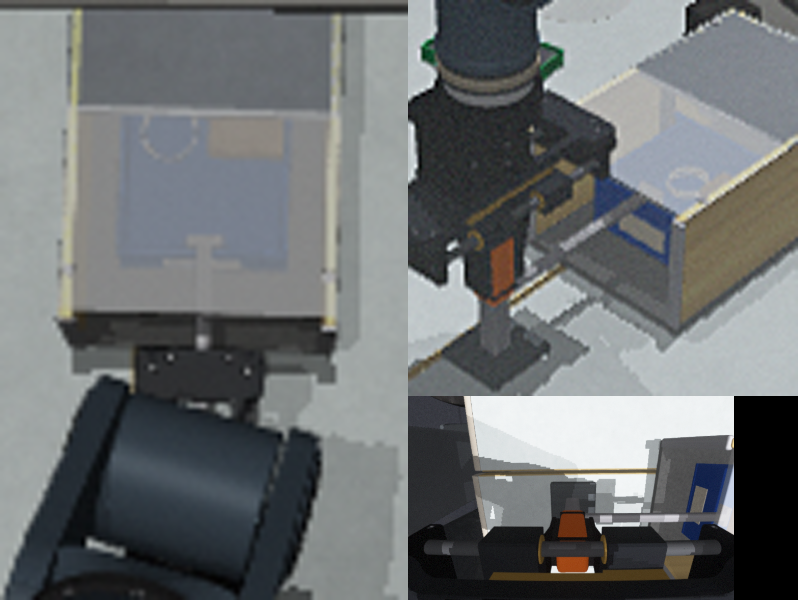

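The tote is straight, about 50 mm in, and nothing else is touching. The force fits the stop coming in, with lip friction tilting the load. I'll advance 2 mm at a time and check that the slope is about 0.8 N/mm.

>>> step_arm --pt "0 -0.0035 0 0 0 0 1" --pt "0 -0.007 0 0 0 0 1" --pt "0 -0.007 0 0 0 0 1" --pt "0 -0.007 0 0 0 0 1"

```text
time_s: 10.87
position: [0.4684, -0.0158, 0.1141]
tcp_rot: [[0.014, 1.0, 0.002], [1.0, -0.014, -0.0], [-0.0, 0.002, -1.0]]
force: [6.0, 1.2, -7.5]
opening: 0.273
grasp_force: 30.0
```

```bash
python3 f.py
```

```text
10.87 [ 0.4684 -0.0158  0.1141] yaw -0.8 tilt [ 0.0023 -0.0004] F [ 6.    1.24 -7.53] M [ 0.19 -0.59  0.21] open 0.273 g 30.0
meanF [ 5.88  1.39 -7.11]
11.07 [ 0.4684 -0.0158  0.1141] yaw -0.8 tilt [ 0.0022 -0.0004] F [ 6.2   1.6  -7.59] M [ 0.19 -0.66  0.22] open 0.276 g 30.0
```

The slope is about 0.85 N/mm, so this is the spring, at roughly 4 N. Another 3.5 mm should give about 7 N; I'll press in and hold.

>>> step_arm --pt "0 -0.003 0 0 0 0 1" --pt "0 -0.006 0 0 0 0 1" --pt "0 -0.009 0 0 0 0 1" --pt "0 -0.012 0 0 0 0 1" --pt "0 -0.012 0 0 0 0 1" --pt "0 -0.012 0 0 0 0 1" --pt "0 -0.012 0 0 0 0 1"

```text
time_s: 11.65
position: [0.4662, -0.0159, 0.1143]
tcp_rot: [[0.014, 1.0, 0.005], [1.0, -0.014, -0.001], [-0.001, 0.005, -1.0]]
force: [9.1, 1.9, -8.0]
opening: 0.275
grasp_force: 30.0
```

```bash
python3 f.py
```

```text
11.65 [ 0.4662 -0.0159  0.1143] yaw -0.79 tilt [ 0.0052 -0.001 ] F [ 9.07  1.87 -8.05] M [ 0.33 -0.88  0.29] open 0.275 g 30.0
meanF [ 8.16  2.17 -7.92]
11.85 [ 0.4662 -0.0159  0.1143] yaw -0.79 tilt [ 0.0053 -0.001 ] F [ 7.33  2.56 -7.79] M [ 0.29 -0.87  0.36] open 0.273 g 30.0
```

>>> step_arm --pt "0 -0.002 0 0 0 0 1" --pt "0 -0.004 0 0 0 0 1" --pt "0 -0.004 0 0 0 0 1" --pt "0 -0.004 0 0 0 0 1" --pt "0 -0.004 0 0 0 0 1" --pt "0 -0.004 0 0 0 0 1"

```text
time_s: 12.35
position: [0.4656, -0.016, 0.1143]
tcp_rot: [[0.014, 1.0, 0.006], [1.0, -0.014, -0.001], [-0.001, 0.006, -1.0]]
force: [9.4, 1.5, -9.1]
opening: 0.273
grasp_force: 30.0
```

```bash
python3 f.py
```

```text
12.35 [ 0.4656 -0.016   0.1143] yaw -0.79 tilt [ 0.0064 -0.0012] F [ 9.42  1.52 -9.14] M [ 0.34 -1.06  0.39] open 0.273 g 30.0
meanF [ 9.1   2.14 -8.24]
12.55 [ 0.4656 -0.016   0.1143] yaw -0.78 tilt [ 0.0064 -0.0013] F [ 9.41  3.04 -8.64] M [ 0.39 -0.99  0.31] open 0.276 g 30.0
```

About 7 N beyond drag, held. Now I ease off slowly.

>>> step_arm --pt "0 0.003 0 0 0 0 1" --pt "0 0.006 0 0 0 0 1" --pt "0 0.009 0 0 0 0 1" --pt "0 0.012 0 0 0 0 1" --pt "0 0.015 0 0 0 0 1" --pt "0 0.018 0 0 0 0 1" --pt "0 0.021 0 0 0 0 1" --pt "0 0.024 0 0 0 0 1"

```text
time_s: 13.22
position: [0.469, -0.0155, 0.1141]
tcp_rot: [[0.014, 1.0, -0.002], [1.0, -0.014, 0.0], [0.0, -0.002, -1.0]]
force: [1.8, 0.1, -3.7]
opening: 0.274
grasp_force: 30.0
```

>>> step_arm --pt "0 0.003 0 0 0 0 1" --pt "0 0.006 0 0 0 0 1" --pt "0 0.012 0 0 0 0 1" --pt "0 0.018 0 0 0 0 1" --pt "0 0.024 0 0 0 0 1" --pt "0 0.03 0 0 0 0 1" --pt "0 0.03 0 0 0 0 1" --pt "0 0.03 0 0 0 0 1"

```text
time_s: 13.88
position: [0.4788, -0.0158, 0.114]
tcp_rot: [[0.014, 1.0, -0.0], [1.0, -0.014, 0.0], [0.0, -0.0, -1.0]]
force: [0.5, -0.2, -4.6]
opening: 0.277
grasp_force: 30.0
```

```bash
python3 f.py; python3 -c "
from h import *
C=cam(capture('top'));D=cam(capture('scene'))
a=cv2.resize(C[0][135:260,265:350],(408,600),interpolation=cv2.INTER_CUBIC)
b=cv2.resize(D[0][140:260,250:368],(390,396),interpolation=cv2.INTER_CUBIC)
save(np.hstack([a,np.pad(b,((0,204),(0,0),(0,0)))]),'m6.png')"
```

```text
13.88 [ 0.4788 -0.0158  0.114 ] yaw -0.8 tilt [-0.0003  0.    ] F [ 0.52 -0.2  -4.56] M [-0.04  0.05 -0.02] open 0.277 g 30.0
meanF [ 0.16 -0.16 -4.2 ]
14.08 [ 0.4786 -0.0157  0.114 ] yaw -0.81 tilt [-0.0004  0.0001] F [ 0.34 -0.27 -4.3 ] M [-0.07  0.09 -0.01] open 0.272 g 30.0
```

View pics/m6.png

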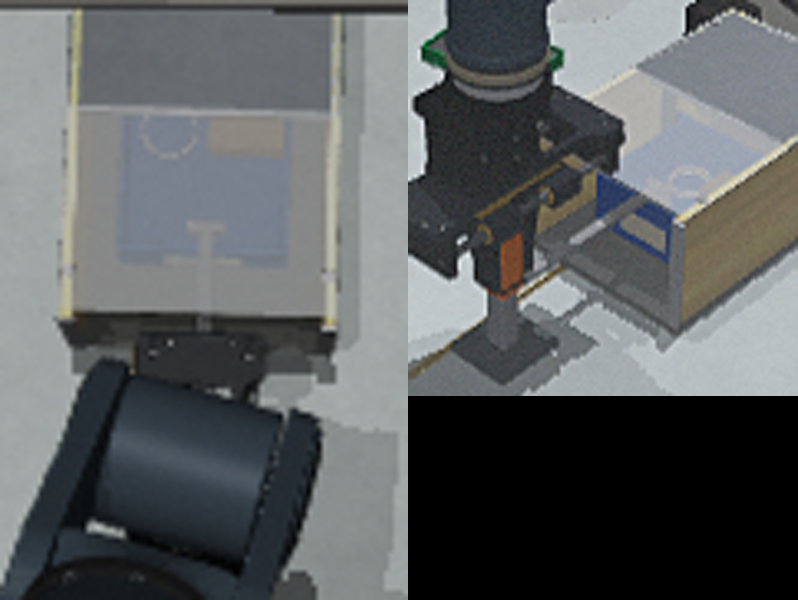

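The hook is free (moment and force back to baseline), the tang is clear behind the wall and the tote is straight. I lift 22 mm and withdraw 87 mm.

>>> step_arm --pt "0 0 -0.02 0 0 0 1" --pt "0 0 -0.045 0 0 0 1" --pt "0 0 -0.074 0 0 0 1" --pt "0 0 -0.074 0 0 0 1" --pt "0 0 -0.074 0 0 0 1" --pt "0 0 -0.074 0 0 0 1"

```text
time_s: 14.68
position: [0.4788, -0.0158, 0.1366]
tcp_rot: [[0.014, 1.0, 0.001], [1.0, -0.014, -0.0], [-0.0, 0.001, -1.0]]
force: [-0.3, 0.4, -4.4]
opening: 0.278
grasp_force: 30.0
```

>>> step_arm --pt "0 -0.03 0 0 0 0 1" --pt "0 -0.08 0 0 0 0 1" --pt "0 -0.13 0 0 0 0 1" --pt "0 -0.18 0 0 0 0 1" --pt "0 -0.23 0 0 0 0 1" --pt "0 -0.287 0 0 0 0 1" --pt "0 -0.287 0 0 0 0 1" --pt "0 -0.287 0 0 0 0 1"

```text
time_s: 15.35
position: [0.3914, -0.0143, 0.1362]
tcp_rot: [[0.015, 1.0, -0.001], [1.0, -0.015, 0.001], [0.001, -0.001, -1.0]]
force: [1.3, -1.1, -3.7]
opening: 0.276
grasp_force: 30.0
```

```bash
python3 -c "
from h import *
capture('wrist');brief(); print(goal([.398,.256,.1355],-.8))"
```

```text
15.4 [ 0.3934 -0.0148  0.1363] yaw -0.83 tilt [ 0.0016 -0.0005] F [ 0.19  0.23 -3.83] M [-0.11  0.01 -0.05] open 0.269 g 30.0
(array([0.9028, 0.0024, 0.0024]), array([ 0.0021,  0.0006, -0.0007]))
```

>>> step_arm --pt "0.1 0 0 0 0 0 1" --pt "0.22 0 0 0 0 0 1" --pt "0.34 0 0 0 0 0 1" --pt "0.46 0 0 0 0 0 1" --pt "0.58 0 0 0 0 0 1" --pt "0.7 0 0 0 0 0 1" --pt "0.82 0 0 0 0 0 1" --pt "0.9 0 0 0 0 0 1"

```text
time_s: 16.07
position: [0.3982, 0.2594, 0.1364]
tcp_rot: [[0.012, 1.0, 0.004], [1.0, -0.012, 0.002], [0.002, 0.004, -1.0]]
force: [0.9, 0.0, -4.6]
opening: 0.272
grasp_force: 30.0
```

>>> step_arm --pt "0 0.08 0 0 0 0 1" --pt "0 0.16 0 0 0 0 1" --pt "0 0.16 0.03 0 0 0 1" --pt "0 0.16 0.06 0 0 0 1" --pt "0 0.16 0.085 0 0 0 1" --pt "0 0.16 0.095 0 0 0 1" --pt "0 0.16 0.095 0 0 0 1" --pt "0 0.16 0.095 0 0 0 1"

```text
time_s: 16.73
position: [0.4437, 0.2545, 0.1073]
tcp_rot: [[0.014, 1.0, -0.001], [1.0, -0.014, -0.0], [-0.0, -0.001, -1.0]]
force: [-0.1, -0.1, -3.8]
opening: 0.276
grasp_force: 30.0
```

```bash
python3 f.py; python3 -c "
from h import *
print(goal([.4405,.256,.1035],-.8))"
```

```text
16.73 [0.4437 0.2545 0.1073] yaw -0.81 tilt [-0.0014 -0.0004] F [-0.12 -0.1  -3.83] M [-0.11  0.07 -0.  ] open 0.276 g 30.0
meanF [ 0.27 -0.04 -4.13]
16.93 [0.4446 0.2548 0.1082] yaw -0.81 tilt [0.0009 0.0003] F [ 0.78 -0.19 -4.39] M [-0.13  0.09  0.06] open 0.275 g 30.0
(array([ 0.0038, -0.0139,  0.0156]), array([ 0.0011, -0.0004, -0.0002]))
```

Lowering the last 4–5 mm gently.

>>> step_arm --pt "0 0 0.005 0 0 0 1" --pt "0 0 0.009 0 0 0 1" --pt "0 0 0.012 0 0 0 1" --pt "0 0 0.015 0 0 0 1" --pt "0 0 0.015 0 0 0 1" --pt "0 0 0.015 0 0 0 1" --pt "0 0 0.015 0 0 0 1"

```text
time_s: 17.52
position: [0.4445, 0.2548, 0.1037]
tcp_rot: [[0.014, 1.0, 0.0], [1.0, -0.014, 0.0], [0.0, 0.0, -1.0]]
force: [-0.5, -0.3, 2.4]
opening: 0.276
grasp_force: 30.0
```

```bash
python3 f.py
```

```text
17.52 [0.4445 0.2548 0.1037] yaw -0.8 tilt [0.0003 0.0001] F [-0.53 -0.26  2.42] M [-0.29  0.35  0.02] open 0.276 g 30.0
meanF [-1.92 -0.49  3.6 ]
17.72 [0.4445 0.2548 0.1036] yaw -0.8 tilt [0.0002 0.0001] F [-2.51 -0.61  4.71] M [-0.3   0.4   0.07] open 0.271 g 30.0
```

On the desk. Release, then go straight up.

>>> step_arm --pt "0 0 -0.001 0 0 0 -1" --pt "0 0 -0.001 0 0 0 -1" --pt "0 0 -0.001 0 0 0 -1" --pt "0 0 -0.001 0 0 0 -1" --pt "0 0 -0.001 0 0 0 -1" --pt "0 0 -0.001 0 0 0 -1" --pt "0 0 -0.001 0 0 0 -1" --pt "0 0 -0.001 0 0 0 -1"

```text
time_s: 18.38
position: [0.4445, 0.2548, 0.1035]
tcp_rot: [[0.014, 1.0, -0.0], [1.0, -0.014, -0.0], [-0.0, -0.0, -1.0]]
force: [0.2, -0.7, -0.8]
opening: 0.796
grasp_force: 0.0
```

>>> step_arm --pt "0 0 0 0 0 0 -1" --pt "0 0 -0.03 0 0 0 -1" --pt "0 0 -0.1 0 0 0 -1" --pt "0 0 -0.2 0 0 0 -1" --pt "0 0 -0.3 0 0 0 -1" --pt "0 0 -0.4 0 0 0 -1" --pt "0 0 -0.5 0 0 0 -1" --pt "0 0 -0.5 0 0 0 -1"

```text
time_s: 19.05
position: [0.4478, 0.256, 0.26]
tcp_rot: [[0.014, 1.0, 0.013], [1.0, -0.014, 0.004], [0.004, 0.012, -1.0]]
force: [0.4, 0.2, 0.0]
opening: 1.002
grasp_force: 0.0
```

```bash
python3 -c "
from h import *
capture('wrist');brief();w=capture('wrist')['image'];C=cam(capture('top'));D=cam(capture('scene'))
a=cv2.resize(C[0][125:275,195:345],(400,400),interpolation=cv2.INTER_CUBIC)
b=cv2.resize(D[0][130:250,180:400],(400,218),interpolation=cv2.INTER_CUBIC)
e=cv2.resize(w,(291,182))
save(np.hstack([a,np.vstack([b,np.pad(e,((0,0),(0,109),(0,0)))])]),'m7.png')"
```

```text
19.1 [0.4464 0.2555 0.2575] yaw -0.79 tilt [0.0085 0.0027] F [-0.1  -1.08 -0.14] M [-0.08  0.06 -0.02] open 1.002 g 0.0
```

View pics/m7.png

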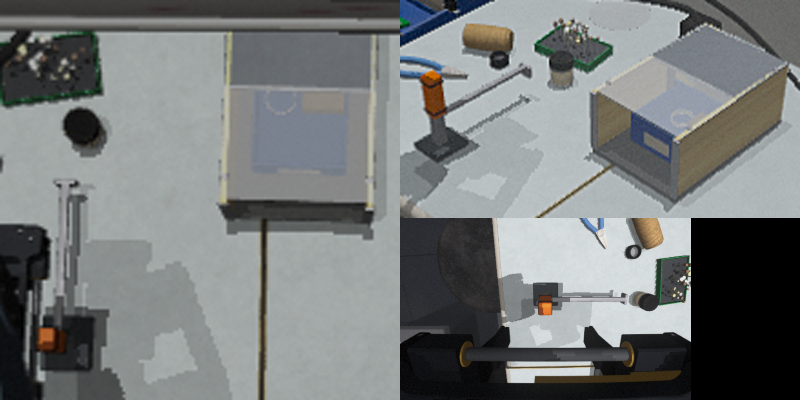

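The hook stands upright on its foot, clear of the bay, and the tote sits straight at the stop. Nothing around it has moved, so I'm handing in.

```bash
python3 -c "
from rig import *
print(hand_in())"
```

```text
the job is handed in; nothing more can be done
None
```

The job is handed in (the hand-in returned no verdict): I drew the tote onto the sprung stop and held it there with about 7 N beyond the roughly 2 N drag, then eased off, unhooked and stood the hook upright on the desk left of the bay, with no bystander in the final views looking disturbed.

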